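# Unlock the wheel-bolt box and put the last bolt away

## Robot

A 7-joint arm with a two-finger parallel gripper is mounted at the origin on the work surface. World frame = base frame: x ahead of the robot, y to its left, z up, the work surface at z = 0. Lengths are in m, angles in rad, forces in N, time in s.
With the tool pointing down it reaches from about 0.35 to 0.9 m from the base axis. Payload 19.9 kg.
Tool frame: the origin (TCP) lies between the finger pads; the fingertips stand 19 mm ahead of it and the grasp point (between the pads) is the TCP; z points along the fingers, y is the line along which they close (so a half turn about z gives the same grasp; the last joint's range is limited). The gripper opens to 94 mm and grips with 3 to 60 N. Pads are 16 mm wide; open, the fingers measure 119 mm over their backs; the gripper's body (75 mm by 177 mm) begins 78 mm behind the grasp point.
Start: joints at [1.28, 0.417, -0.01, 1.614, 0.005, 1.111, -0.053], TCP at [0.155, -0.606, 0.224] pointing down, gripper open.
Joint ranges: [-2.81, 2.81], [-0.39, 2.02], [-1.27, 1.25], [0.06, 2.57], [-1.19, 4.33], [0.19, 2], [-2.82, 2.82]. Speed limits (rad/s): [1.89, 1.89, 2.39, 2.39, 3.01, 3.01, 3.01].

## Interface

Orientations are given as a 3x3 rotation matrix whose columns are the frame's x, y, z axes.
In Python, from rig import robot gives the robot as it stands. Calls block until the motion is done:
- robot.move_ptp(position, orientation): joint-space move of the TCP to a pose.
- robot.move_linear(position, velocity=0.15, frame=None, threshold=None): straight line of the TCP; frame=None keeps the orientation; velocity is the mean speed in m/s. With threshold (N) it stops when the force on the tool has changed by that much, and returns True; else False.
- robot.goto_joints(angles): joint-space move.
- robot.gripper_to(opening): finger opening in m; the grip force is fixed at half the most; returns when the fingers have stopped.
- robot.pause(seconds).
- robot.ik(position, orientation): joint angles nearest the present ones, or None.
- robot.get_state(): the state.
- robot.grab_frame(name): name is "side" or "top"; returns the picture (400x640x3 uint8, red, green, blue); there is no depth.
- robot.camera_info(name): a dict with "fx", "fy", "cx", "cy" (pixels), "dist" ([k1, k2, p1, p2, k3] as OpenCV has them; the pictures are not rectified), "rvec" (rotation vector, rad) and "tvec" (3), from world to camera coordinates, as OpenCV has them. Camera axes: x right, y down, z forward; pixel columns grow to the right and rows downward; lengths in m; the calibration is good to about 2 mm. A picture is of the moment at which its call begins. camera_info takes no time and is no camera call.
A pose or a line that the arm cannot do raises robot.PlanningError and nothing moves.
- robot.sign_off(): hands the job in; it is judged then, once.
The state is a dict: "time": time; "qpos": joint angles; "joint_vel": joint speeds; "effort": joint torques, N m; "ee_pos": TCP position; "tool_rot": TCP orientation; "force": force on the tool from outside, world axes, zero at the start; "moment": the same for the moment, N m; "opening": finger opening in m; "grasp_force": force on a finger pad.
Only numpy, scipy, OpenCV 4.12 (cv2) and the standard library are available. Lean on these libraries where they do the work, as an engineer would, in place of code of your own. Each camera call takes 0.05 s, during which the arm holds its last target. There are 200 camera calls.

## Task

The sliding cover of the wheel-bolt box is locked by a sprung index plunger: pull the plunger's T-handle up, twist it a quarter turn either way into its rest notch and let go, so that it stays retracted by itself. Then slide the cover fully open and drop the wheel bolt that stands on the bench into the box. Leave the plunger parked and the cover open, and do not shift the socket, the nut or the oil bottle.

Things in the scene. Friction and masses are not known exactly. Their poses are not given: they have to be found in the camera images.
- bolt_box: Fixed fixture: steel base plate, local x -135..70, y -131..131 mm, 6 thick; blue box over x -58..58, y -123..-7; two aluminium rails along y, tops 78 mm above the bench; grey plunger bracket at the -x side, 98 mm high. Origin: on the bench, midway between and along the rails; z up, axes turn with its yaw. Two other wheel bolts lie fixed in the box.
- box_floor (a point): Centre of the box's inner floor, at (0, -65, 6) mm in the fixture's frame, axes as the fixture. Inside 108 x 108 mm, 4 mm walls, rim 72 mm above this floor.
- box_mouth (a point): Centre of the box's mouth at rim height, at (0, -65, 78) mm in the fixture's frame.
- plunger_handle (a point): Centre of the plunger's black T-bar, 44 x 12 x 20 mm tall, long along the point's y, rising and turning with it. Engaged: along the fixture's y, at (-90,-65,142) mm in the fixture's frame. Grasp across its 12 mm from above; its underside is 14 mm over the ridges of the steel collar below it (34 mm diameter, ridge tops 118 mm above the bench).
- plunger_lift (a joint): Lift of the plunger in m, straight up: 0 engaged (its 10 mm nose locks the hole in the cover's ear), 0.018 upper stop. A spring pulls down with 8 N at 0, plus 3 N per 10 mm. Lift by more than 13 mm for its cross pin to clear the collar's ridges; resting in a notch it reads about 0.009.
- plunger_twist (a joint): Turn of the T-bar in rad, anticlockwise from above positive, stops at -1.62 and 1.62, nearly free. Near 0 the cross pin lies in the collar's deep slot (about 0.2 rad play) and cannot turn until lifted. Wide rest notches, 4 mm deep, at +1.57 and -1.57: the pin drops in anywhere beyond about 1.2 rad either way.
- cover_knob (a point): Grip point on the cover's upright black knob (20 mm diameter, 38 tall): on its axis, 24 mm above the cover's top, which is 84 mm above the bench. Shut: at (0,-65,108) mm in the fixture's frame; it moves with the cover to the fixture's +y. Aluminium cover 122 x 120 x 6 mm with an ear towards the plunger.
- cover (a joint): Opening of the cover in m along the fixture's local +y: 0 shut, 0.120 fully open at its stop. Slides with about 2 N friction; while the plunger is engaged it has only about 2 mm of play.
- wheel_bolt: Loose steel wheel bolt, about 90 g, standing upright on its hexagonal head on the bench: head 22 mm over corners and 10 mm tall, 27 mm flange tapering in to 14 mm at 18 mm, then a plain round 14 mm shank up to 55 mm. Origin: centre of the head's end face (underside as it stands); z along the shank.
- socket: Bystander: steel deep socket standing on the bench, smooth round, 28 mm diameter, 64 mm tall, narrower in its upper third (22 mm). Origin: centre of its underside.
- hub_nut: Bystander: large hexagonal steel nut lying flat on the bench, 38 mm over corners, 20 mm tall. Origin: centre of its underside.
- oil_bottle: Bystander: grey plastic oil bottle with black cap, 64 mm diameter, 170 mm tall. Origin: centre of its underside.
Not all that is in view belongs to the job. What is shaped like the wheel_bolt but brown, green or orange is not meant.

How it is judged:
By the outcome, as a careful person would: the job done as asked, in the order asked, and still so for the second after the job is handed in, with the robot touching nothing.
It also fails if it takes over 61 s, if anything falls off the work surface, if the arm or the gripper's body presses on something with over 40 N, if the wrist force passes 120 N, or if a joint passes its speed limit or range.

## Working session

There is one attempt and no reset: what is moved stays moved. The work goes in short steps, each a Python script; the robot and the scene stay as the last script left them, time stands still between calls to the robot, and variables do not carry over. Pictures are saved under pics/ and viewed, at most 10 in all, crops included, and the job is handed in when it is done.

```bash
ls; mkdir -p pics; python3 - <<'E'
from rig import robot
import cv2
for n in("side","top"):
    im=robot.grab_frame(n); cv2.imwrite(f"pics/{n}0.png",im[:,:,::-1]); print(n,robot.camera_info(n))
s=robot.get_state();print(s["time"],s["ee_pos"],s["tool_rot"],s["opening"])
E
```

```text
pics
side {'fx': 391.92551699415384, 'fy': 391.92551699415384, 'cx': 323.06213657674334, 'cy': 197.44072916501707, 'dist': array([0.02029924, 0.        , 0.        , 0.        , 0.        ]), 'rvec': array([ 2.13034085, -0.27676806,  0.13643105]), 'tvec': array([-0.51412925,  0.19921184,  0.85491932])}
top {'fx': 372.24391797464665, 'fy': 372.24391797464665, 'cx': 314.6198925554839, 'cy': 201.35563648477572, 'dist': array([0.03013425, 0.        , 0.        , 0.        , 0.        ]), 'rvec': array([ 2.14530911, -2.12796514,  0.2514812 ]), 'tvec': array([0.02498645, 0.53943399, 1.00583306])}
0.1 [ 0.15440512 -0.60530191  0.22388348] [[ 9.68966275e-01  2.47192702e-01 -3.55152211e-04]
 [ 2.47192943e-01 -9.68965700e-01  1.05896394e-03]
 [-8.23621523e-05 -1.11389147e-03 -9.99999376e-01]] 0.09384797295230266
```

View pics/side0.png

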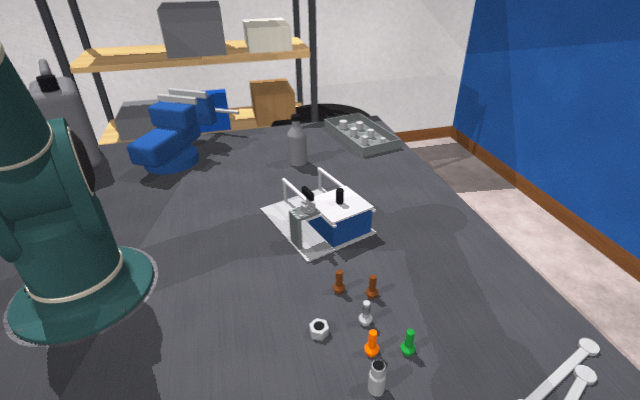

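View pics/top0.png

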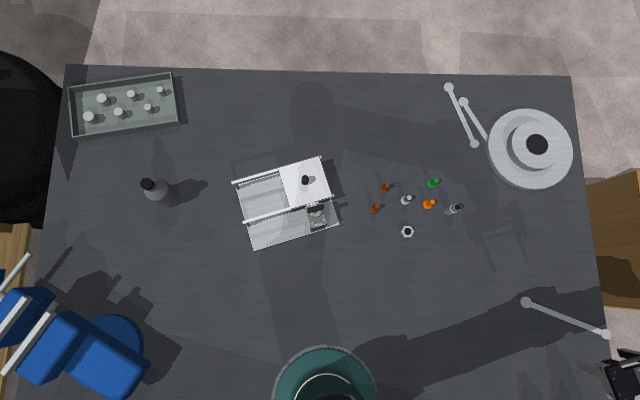

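Side view: fixture near (325,215), with the black T-bar at (308,194) and the knob at (340,196). The silver bolt is at (366,314), browns at (339,281) and (372,286), orange (372,344), green (409,342), socket (377,378), nut (319,329), bottle (298,145).
Top view: silver bolt (406,200), browns (385,187) and (376,208), green (433,183), orange (429,204), socket (456,209), nut (407,231), knob (305,180), T-bar about (317,210), bottle (155,188).

Possible confusions for the bolt are the brown, green and orange bolts and the grey socket. I choose the silver one at (366,314)/(406,200) and will check it in a crop.

```bash
python3 - <<'E'
import cv2,numpy as np
a=cv2.imread("pics/side0.png");b=cv2.imread("pics/top0.png")
A=cv2.resize(a[170:335,255:395],None,fx=3.6,fy=3.6,interpolation=cv2.INTER_CUBIC)
cv2.imwrite("pics/c1.png",A)
B=cv2.resize(b[145:255,225:425],None,fx=4,fy=4,interpolation=cv2.INTER_CUBIC)
cv2.imwrite("pics/c2.png",B)
E
```

```text
(no output)
```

View pics/c1.png

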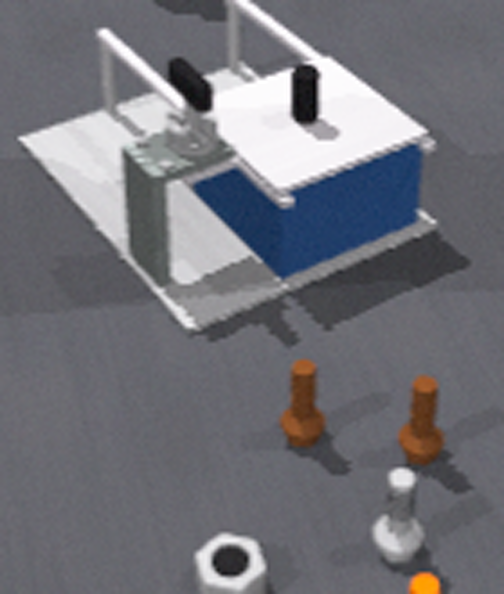

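View pics/c2.png

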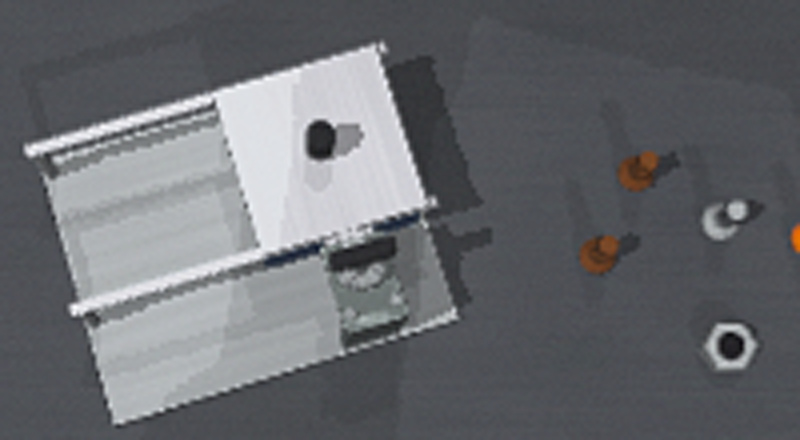

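The crops confirm the choice: the silver bolt, shank end up, has its end face at side crop (402,480) and top crop (737,210), with a clear taper and flange. The T-bar is at c1 (190,85) / c2 (362,250), the knob at c1 (305,94) / c2 (320,140), and the base plate corners are clear.

```bash
cat > h.py <<'E'
import cv2,numpy as np
from rig import robot
C={}
for n in("side","top"):
    c=robot.camera_info(n);K=np.array([[c["fx"],0,c["cx"]],[0,c["fy"],c["cy"]],[0,0,1]])
    C[n]=(K,c["dist"],cv2.Rodrigues(c["rvec"])[0],c["tvec"])
def norm(n,p): return cv2.undistortPoints(np.array([[p]],float),C[n][0],C[n][1]).reshape(2)
def ray(n,p):
    K,d,R,t=C[n];return -R.T@t, R.T@np.append(norm(n,p),1)
def plane(n,p,z):
    o,d=ray(n,p);return o+d*(z-o[2])/d[2]
def tri(ps,pt):
    P=[np.c_[C[n][2],C[n][3]] for n in("side","top")]
    X=cv2.triangulatePoints(P[0],P[1],norm("side",ps),norm("top",pt)).ravel();X=X[:3]/X[3]
    e=[np.linalg.norm(proj(n,X)-p) for n,p in(("side",ps),("top",pt))]
    return X,np.round(e,1)
def proj(n,X):
    K,d,R,t=C[n];return cv2.projectPoints(np.array([X],float),cv2.Rodrigues(R)[0],t,K,d)[0].ravel()
def blob(im,mask_fn,box):
    x0,y0,x1,y1=box;m=mask_fn(im[y0:y1,x0:x1].astype(int)).astype(np.uint8)
    n,l,s,c=cv2.connectedComponentsWithStats(m);k=1+np.argmax(s[1:,4])
    return c[k]+[x0,y0],s[k],(l==k)
dark=lambda t:lambda r:r.max(2)<t
def down(yaw): # tool x axis at yaw, z down
    c,s=np.cos(yaw),np.sin(yaw);return np.array([[c,s,0],[s,-c,0],[0,0,-1.]])
E
python3 - <<'E'
from h import *
np.set_printoptions(precision=4,suppress=True)
a=cv2.imread("pics/side0.png");b=cv2.imread("pics/top0.png")
for nm,bs,bt in(("handle",(298,182,317,203),(300,200,328,216)),("knob",(332,184,350,208),(296,170,316,190))):
    p,s,_=blob(a,dark(55),bs);q,t,_=blob(b,dark(55),bt);print(nm,p,s,q,t,*tri(p,q))
c1=lambda x,y:np.array([255,170])+(np.array([x,y])+.5)/3.6-.5
c2=lambda x,y:np.array([225,145])+(np.array([x,y])+.5)/4-.5
print("bolt top",*tri(c1(402,480),c2(737,210)))
print("bolt flange/base top view z=.012",plane("top",c2(719,221),.012),"side",plane("side",c1(398,540),.012))
bri=lambda r:(r.min(2)>120)
for n,im,bx in(("s",a,(355,295,380,330)),("t",b,(395,188,418,212))): print(n,blob(im,bri,bx)[:2])
cs={"(-135,131)":(c1(20,138),c2(115,424)),"(-135,-131)":(c1(190,327),c2(457,318))}
W=[]
for k,(p,q) in cs.items():
    X,e=tri(p,q);print(k,X,e,plane("side",p,.006),plane("top",q,.006));W.append((plane("side",p,.006)+plane("top",q,.006))/2)
d=W[0]-W[1];print("len",np.linalg.norm(d),"yaw",np.arctan2(-d[0],d[1]))
r=[plane("top",c2(75,310),.078),plane("top",c2(435,203),.078),plane("top",c2(28,151),.078),plane("top",c2(383,46),.078)]
for i,j in((0,1),(2,3)):
    d=r[i]-r[j];print("rail",np.linalg.norm(d),np.arctan2(-d[0],d[1]),r[i],r[j])
E
```

```text
handle [307.2121 192.8586] [ 4  4 11 15 99] [315.3205 208.2308] [ 8  5 16  8 78] [0.5029 0.0311 0.1441] [0. 0.]
knob [339.4835 195.5824] [ 5  4  6 16 91] [305.0227 179.6364] [ 6  6  7  8 44] [0.5888 0.0579 0.1055] [0. 0.]
bolt top [ 0.5541 -0.2408  0.0547] [0.1 0.1]
bolt flange/base top view z=.012 [ 0.5549 -0.2398  0.012 ] side [ 0.5526 -0.2441  0.012 ]
s (array([364.5769, 318.7923]), array([  3,  18,  15,  13, 130], dtype=int32))
t (array([403.3667, 201.1667]), array([ 6,  9,  8,  8, 30], dtype=int32))
(-135,131) [0.4018 0.2028 0.0066] [0.1 0.1] [0.4016 0.2037 0.006 ] [0.402  0.2029 0.006 ]
(-135,-131) [ 0.4814 -0.0441  0.007 ] [0.3 0.2] [ 0.4823 -0.043   0.006 ] [ 0.481  -0.0441  0.006 ]
len 0.25940678145968377 yaw 0.31262655425122116
rail 0.25761576563615174 0.3054881239068782 [0.4742 0.2239 0.078 ] [ 0.5517 -0.0218  0.078 ]
rail 0.2588480760449012 0.31558217623147977 [0.5849 0.2606 0.078 ] [0.6652 0.0146 0.078 ]
```

Two views agree within 2 mm: fixture origin about (0.5695, 0.120), yaw 0.311, handle (0.5035, 0.031, 0.144), knob (0.589, 0.058, 0.106) and bolt (0.554, -0.241) with its top at 0.055. All match the stated sizes and reach. Next I check IK and go to the plunger.

```bash
cat >> h.py <<'E'
PHI=0.311; O=np.array([.5695,.120,0])
def F(x,y,z): c,s=np.cos(PHI),np.sin(PHI);return O+[c*x-s*y,s*x+c*y,z]
HANDLE=np.array([.5035,.031]);KNOB=np.array([.589,.058]);BOLT=np.array([.5543,-.2408])
def st(t=""):
    s=robot.get_state();print(t,round(s["time"],2),np.round(s["ee_pos"],4),"F",np.round(s["force"],1),"M",np.round(s["moment"],2),"op",round(s["opening"],4),"g",round(s["grasp_force"],1),"q7",round(s["qpos"][6],2));return s
E
python3 - <<'E'
from h import *
print(F(-.09,-.065,.142),F(0,-.065,.108))
for k in(1,-1):
    q=robot.ik(np.append(HANDLE,.25),down(PHI+k*np.pi/2));print(k,None if q is None else np.round(q,2))
for y in(PHI,PHI+np.pi): 
    q=robot.ik(F(0,-.065,.25),down(y));print(y,None if q is None else np.round(q,2))
robot.gripper_to(.045)
q=[robot.ik(np.append(HANDLE,.25),down(PHI+k*np.pi/2)) for k in(1,-1)]
q=min([x for x in q if x is not None],key=lambda x:abs(x[6]))
robot.goto_joints(q);s=st();print(s["tool_rot"].round(3))
p=np.append(HANDLE,.146)
print(robot.move_linear(p,velocity=.1,threshold=15));st()
cv2.imwrite("pics/s1.png",robot.grab_frame("side")[150:260,240:400,::-1].repeat(4,0).repeat(4,1))
E
```

```text
[0.50370818 0.0305772  0.142     ] [0.5893907  0.05811818 0.108     ]
1 [ 0.63  0.27 -0.88  1.86  0.23  1.12 -0.02]
-1 [-1.03  0.3   1.09  1.9  -0.3   1.11 -2.65]
0.311 [ 0.46  0.44 -0.8   1.65  0.34  1.19 -1.69]
3.452592653589793 [ 0.62  0.55 -1.08  1.64  0.51  1.26  1.32]
 3.57 [0.5036 0.0302 0.2499] F [-0.5 -0.  -0.4] M [-0.07 -0.13 -0.  ] op 0.045 g 0.0 q7 -0.02
[[-0.304  0.953 -0.   ]
 [ 0.953  0.304 -0.   ]
 [ 0.    -0.    -1.   ]]
False
 4.76 [0.5038 0.031  0.1465] F [1.1 1.  0.2] M [-0.03 -0.11  0.01] op 0.045 g 0.0 q7 -0.14
```

View pics/s1.png

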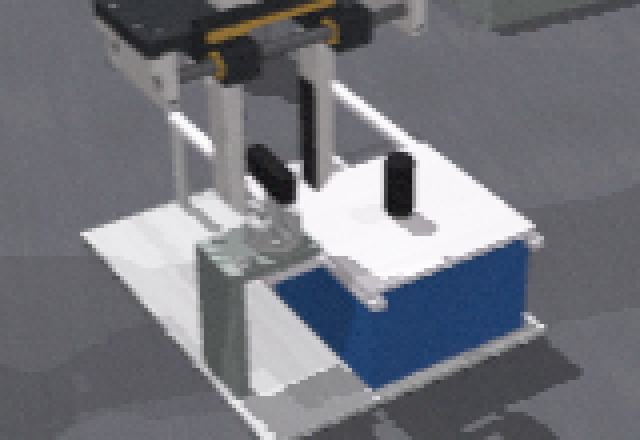

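The bar (c. 270,172 in the crop) sits between the fingers, clear of the collar. Now grip, lift, twist and lower into the notch.

```bash
python3 - <<'E'
from h import *
robot.gripper_to(0.0);s=st("grip")
p=np.array(s["ee_pos"])
robot.move_linear(p+[0,0,.0165],velocity=.03);s=st("lift")
q=np.array(s["qpos"])
if s["ee_pos"][2]-p[2]>.014 and .008<s["opening"]<.016:
    for d in(-.5,-1.0,-1.5):
        g=q.copy();g[6]+=d;robot.goto_joints(g);s=st(f"twist {d}")
        if abs(s["moment"][2])>2.5:print("STOP");break
cv2.imwrite("pics/s2.png",robot.grab_frame("side")[150:260,240:400,::-1].repeat(4,0).repeat(4,1))
E
```

```text
grip 5.42 [0.5033 0.0309 0.146 ] F [-3.4 -2.3  4.4] M [-0.35  0.63  0.03] op 0.0115 g 30.0 q7 -0.14
lift 6.12 [0.5032 0.0308 0.1624] F [  1.2   0.2 -13.6] M [ 0.02 -0.61 -0.03] op 0.0117 g 30.0 q7 -0.12
twist -0.5 6.69 [0.5024 0.0308 0.1619] F [ -6.4   0.3 -13.5] M [-0.02  1.29  0.04] op 0.0118 g 30.0 q7 -0.61
twist -1.0 7.26 [0.5016 0.0312 0.1617] F [-10.4   2.5 -12.1] M [0.53 2.52 0.07] op 0.0118 g 30.0 q7 -1.11
twist -1.5 7.83 [0.5011 0.0319 0.1615] F [-13.4   6.8 -14. ] M [1.64 3.32 0.02] op 0.0118 g 30.0 q7 -1.61
```

View pics/s2.png

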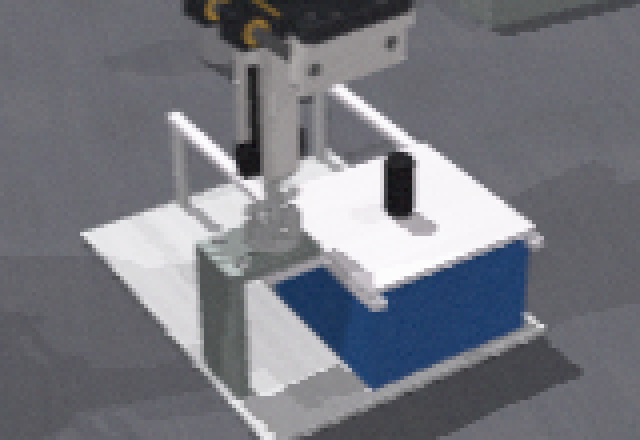

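The bar is turned a quarter, and the spring load of about 13 N confirms it is lifted. Now lower into the notch, release and check.

```bash
python3 - <<'E'
from h import *
s=robot.get_state();p=np.array(s["ee_pos"])
robot.move_linear([p[0],p[1],.1560],velocity=.03);st("lowered")
robot.gripper_to(.04);s=st("open");p=np.array(s["ee_pos"])
robot.move_linear([p[0],p[1],.25],velocity=.15)
robot.move_ptp(np.append(KNOB,.20),down(PHI));st("knob hover")
a=robot.grab_frame("side")[150:260,240:400,::-1].repeat(3,0).repeat(3,1)
b=robot.grab_frame("top")[145:255,225:345,::-1].repeat(2,0).repeat(2,1)
im=np.zeros((330,720,3),np.uint8);im[:,:480]=a;im[:220,480:720]=b;cv2.imwrite("pics/s3.png",im)
E
```

```text
lowered 8.25 [0.5007 0.032  0.1559] F [ -6.    1.5 -11.5] M [0.4  1.45 0.04] op 0.0118 g 30.0 q7 -1.62
open 8.88 [0.5011 0.0319 0.1561] F [1.2 0.6 0.8] M [ 0.03 -0.03  0.01] op 0.04 g 0.0 q7 -1.63
knob hover 10.16 [0.5884 0.0587 0.1983] F [-0.3 -0.5  0.3] M [-0.06  0.    0.01] op 0.0398 g 0.0 q7 -1.74
```

View pics/s3.png

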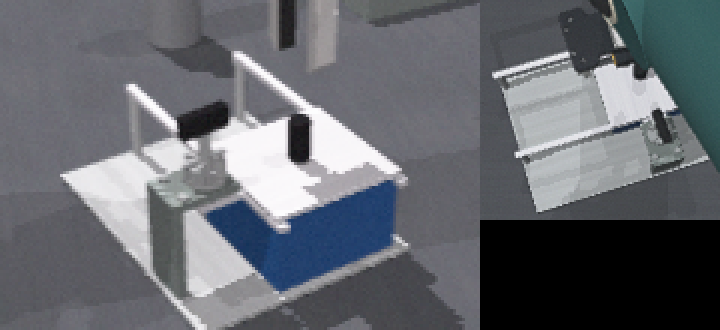

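The T-bar now lies across the fixture at (203,121), raised and held by itself. Next the knob.

```bash
python3 - <<'E'
from h import *
hit=robot.move_linear(np.append(KNOB,.111),velocity=.1,threshold=15);st(f"down {hit}")
if not hit:
    robot.gripper_to(0);s=st("grip");p=np.array(s["ee_pos"])
    uy=np.array([-np.sin(PHI),np.cos(PHI),0])
    hit=robot.move_linear(p+.124*uy,velocity=.06,threshold=18);s=st(f"slide {hit}")
    d=np.array(s["ee_pos"])-p;print("travel",d@uy,d)
E
```

```text
down False 11.3 [0.5894 0.0581 0.1116] F [-0.2 -0.4  0.2] M [ 0.02 -0.01  0.01] op 0.0401 g 0.0 q7 -1.81
grip 11.76 [0.5885 0.0602 0.1114] F [-3.7 10.1  2.7] M [ 2.35  0.95 -0.04] op 0.019 g 30.0 q7 -1.81
slide True 13.63 [0.5519 0.1747 0.1114] F [ 0.1 -1.7  6.4] M [-0.35 -0.09  0.08] op 0.0194 g 30.0 q7 -2.03
travel 0.12018926278795619 [-3.65877103e-02  1.14485103e-01 -2.63143244e-05]
```

```bash
python3 - <<'E'
from h import *
uy=np.array([-np.sin(PHI),np.cos(PHI),0]);p=np.array([.5885,.0602,.1114])
hit=robot.move_linear(p+.125*uy,velocity=.03,threshold=20);s=st(f"push {hit}")
print("travel",(np.array(s["ee_pos"])-p)@uy)
robot.pause(.2);s=st();print("travel",(np.array(s["ee_pos"])-p)@uy)
robot.gripper_to(.04);s=st("open");e=np.array(s["ee_pos"])
robot.move_linear([e[0],e[1],.2],velocity=.15)
for y in(np.pi/2,-np.pi/2,PHI,PHI+np.pi/2):
    q=robot.ik(np.append(BOLT,.15),down(y));print(y,None if q is None else np.round(q,2))
E
```

```text
push True 13.84 [0.5519 0.1748 0.1113] F [ 1.1 -3.8  6.3] M [-0.61 -0.14  0.04] op 0.0194 g 30.0 q7 -2.03
travel 0.12033994369053101
 14.04 [0.5519 0.1748 0.1113] F [-0.1 -3.3  6.4] M [-0.48 -0.01  0.04] op 0.0192 g 30.0 q7 -2.03
travel 0.12027091682099499
open 14.57 [0.552  0.1751 0.1113] F [-1.  -0.5  0.8] M [-0.03  0.    0.02] op 0.0397 g 0.0 q7 -2.03
1.5707963267948966 [ 1.06  0.67 -1.    1.71  0.63  1.11 -0.13]
-1.5707963267948966 [ 0.37  0.46 -0.01  1.74  0.01  0.95 -2.79]
0.311 [ 0.93  0.58 -0.77  1.72  0.46  1.04 -1.26]
1.8817963267948965 [ 1.1   0.71 -1.07  1.71  0.68  1.14  0.14]
```

The cover is against its stop (travel 0.1203). Now the bolt.

```bash
python3 - <<'E'
from h import *
e=np.array(robot.get_state()["ee_pos"])
robot.move_linear([e[0],e[1],.27],velocity=.2)
robot.move_ptp(np.append(BOLT,.20),down(np.pi/2));st("hover")
hit=robot.move_linear(np.append(BOLT,.043),velocity=.1,threshold=10);st(f"down {hit}")
a=robot.grab_frame("side")[170:390,240:440,::-1].repeat(2,0).repeat(2,1)
b=robot.grab_frame("top")[145:255,225:345,::-1].repeat(3,0).repeat(3,1)
im=np.zeros((440,760,3),np.uint8);im[:,:400]=a;im[:330,400:760]=b;cv2.imwrite("pics/s4.png",im)
E
```

```text
hover 17.49 [ 0.5545 -0.2398  0.1999] F [0.4 1.  0.5] M [-0.03 -0.08 -0.02] op 0.0401 g 0.0 q7 -0.07
down False 19.21 [ 0.5545 -0.2409  0.0435] F [ 0.4  0.1 -0.3] M [-0.04 -0.09 -0.  ] op 0.0397 g 0.0 q7 -0.19
```

View pics/s4.png

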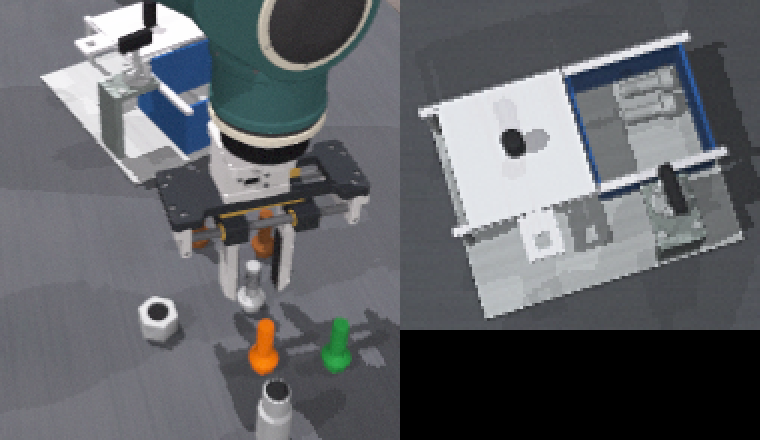

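The cover is fully open (mouth clear, knob at (512,143)), the T-bar is still parked, and the silver bolt is between the fingers at (250,285). The two fixed bolts lie to the box's +x/-y side, so I'll drop slightly towards -x/+y.

```bash
python3 - <<'E'
from h import *
robot.gripper_to(0);s=st("grip")
assert .01<s["opening"]<.018
e=np.array(s["ee_pos"])
robot.move_linear([e[0],e[1],.27],velocity=.2);st("up")
T=F(-.014,-.055,0)
robot.move_ptp(T+[0,0,.27],down(PHI));st("over")
hit=robot.move_linear(T+[0,0,.080],velocity=.1,threshold=10);st(f"down {hit}")
if not hit:
    robot.gripper_to(.035);st("open")
    robot.move_linear(T+[0,0,.28],velocity=.2)
    robot.move_ptp([.45,-.25,.3],down(PHI+.8));robot.pause(.3);st("away")
a=robot.grab_frame("side")[170:390,240:440,::-1].repeat(2,0).repeat(2,1)
b=robot.grab_frame("top")[145:255,225:345,::-1].repeat(3,0).repeat(3,1)
im=np.zeros((440,760,3),np.uint8);im[:,:400]=a;im[:330,400:760]=b;cv2.imwrite("pics/s5.png",im)
E
```

```text
grip 19.84 [ 0.5543 -0.2408  0.043 ] F [-1.1 -0.4  0.1] M [-0.07 -0.01 -0.03] op 0.0136 g 30.0 q7 -0.19
up 21.12 [ 0.5538 -0.2408  0.269 ] F [ 0.1 -0.3 -1.5] M [-0.06 -0.1   0.01] op 0.0134 g 30.0 q7 -0.02
over 22.66 [0.5731 0.0626 0.2697] F [ 0.8  0.4 -0. ] M [-0.04  0.03 -0.02] op 0.0134 g 30.0 q7 -1.69
down False 24.71 [0.5732 0.0634 0.0804] F [-0.6 -0.1 -1.2] M [-0.04  0.02 -0.03] op 0.0132 g 30.0 q7 -1.84
open 25.26 [0.573  0.0633 0.08  ] F [-0.1  0.3 -0.8] M [ 0.04 -0.02  0.02] op 0.0351 g 0.0 q7 -1.84
away 28.08 [ 0.4503 -0.2496  0.3   ] F [ 0.4 -0.6 -0.3] M [-0.04 -0.05  0.01] op 0.0351 g 0.0 q7 -0.21
```

View pics/s5.png

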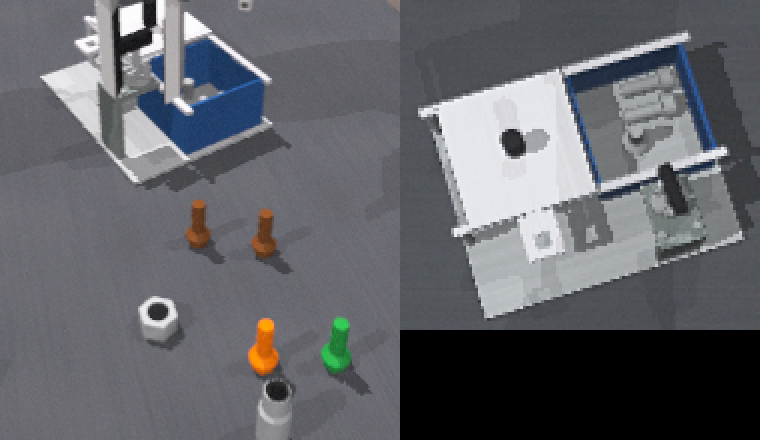

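The bolt stands in the box at (634,138) beside the two fixed ones. The cover is open, the T-bar is parked at (672,190), and the nut and socket have not moved.

```bash
python3 -c "
from rig import robot
print(robot.sign_off())"
```

```text
the job is handed in; nothing more can be done
None
```

The job is handed in after about 28 s of the 61 s: the plunger is parked in its notch, the cover is open to its stop, and the wheel bolt is in the box. The nut and socket show no shift in the last picture, and nothing went near the oil bottle, which was outside that picture.

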